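Take the shroud off a graphics card

ROBOT

A 7-joint arm with a two-finger parallel gripper is mounted at the origin on the work surface. World frame = base frame: x ahead of the robot, y to its left, z up, the work surface at z = 0. Lengths are in mm, angles in degrees, forces in N, time in s.
With the tool pointing down it reaches from about 350 to 900 mm from the base axis. Payload 7.2 kg.
Tool frame: the origin (TCP) lies at the very end of the fingers, on their centre line; the grasp point (between the pads) lies env.grasp_offset behind it (env.grasp_offset is the distance from the TCP to the grasp point, in mm); z points along the fingers, y is the line along which they close (so a half turn about z gives the same grasp; the last joint's range is limited). The gripper opens to 88 mm and grips with 3 to 60 N. Pads are 20 mm wide; open, the fingers measure 115 mm over their backs; the gripper's body (75 mm by 178 mm) begins 61 mm behind the grasp point.
Start: joints at [-81.2, 23.554, -0.728, 91.456, 0.321, 64.991, -4.71], TCP at [137.501, 609.691, 222.653] pointing down, gripper open.
Joint ranges: [-169.25, 169.25], [-16.82, 113.86], [-84.01, 82.57], [7.8, 145.47], [-59.2, 239.2], [7.22, 106.19], [-163.78, 163.78]. Speed limits (degrees/s): [136.94, 136.94, 172.46, 172.46, 180, 180, 180].

INTERFACE

Orientations are given as [roll, pitch, yaw] about the fixed x, y, z axes, in that order (R = Rz(yaw) Ry(pitch) Rx(roll)).
In Python, from bench import observe, viewer, ticket, nets, env gives the robot as it stands. The module is installed in compiled form; this text tells all that it offers.
- The arm moves only by the tool carry_out, never from a script. Its argument "increments" is a list of rows, each a list of 3 entries, a list of its own where there are three numbers: the shift along the tool's x, y, z in m, then the turn about the tool's z in degrees, then the closure, from 0 (fully open) to 1 (shut). In form: [[[dx, dy, dz], spin, grip], ...]. A call has 1 to 12 rows; each row is the pose to reach, as a shift and turn from the pose commanded when the call began, along the tool's axes at that moment; what a row does not reach only later rows make up. A row lasts 1/12 s, in which the tool goes at most 41.7 mm and 7.16 degrees, less where a joint would pass 70% of its speed; a pose out of reach is approached as far as the arm can. A call with a gripper value outside its range is refused whole. The fingers move at their own pace and stop on an object; "grip_force" is the grip in N (left out, the last holds). Time passes only in rows, so rows that repeat a pose let the fingers close. It gives the time, the measured TCP pose, the force, the opening and the grip force at its end, in the units of the state.
- observe(): the state, without advancing time (a new reading comes with each control period).
- viewer.read_camera(name): name is "side" or "top"; returns a dict with "color" (480x640x3 uint8, red, green, blue), "fx", "fy", "cx", "cy" (pixels), "T" (4x4, takes a point from camera to world coordinates). Camera axes: x right, y down, z forward; pixel columns grow to the right and rows downward; lengths in mm; the calibration is good to about 2 mm. A picture is of the moment at which its call begins. There is no depth.
- ticket.close_job(): hands the job in; it is judged then, once.
Trained networks look in a picture, given as the dict that the camera call returned (one of the last four; its "shot" number tells which), for a name from the list of things; names that differ only in an ending like _2 or _b are one class to them, and where a whole thing is asked for, a point or a joint stands for the part that bears it (a point fixed in the world has none). Each returns a list of dicts, best first, with "score" (0 to 1); they miss things now and then, are a little off and sometimes report something else, mostly with a low value. They report only what shows in the picture. A call takes as long as a camera call. They do not tell look-alikes from the thing itself.
- nets.recognise(query, picture): "centre" ([x, y, z] in mm, in world coordinates, good to about 4 mm: the middle of the surface that is visible of it).
The state is a dict: "time": time; "joint_pos": joint angles; "qvel": joint speeds; "joint_efforts": joint torques, N m; "ee_pos": TCP position; "eef_rot": TCP orientation; "force": force on the tool from outside, world axes, zero at the start; "moment": the same for the moment, N m; "width": finger opening in mm; "gripper_force": force on a finger pad.
Only numpy, scipy, OpenCV 4.12 (cv2) and the standard library are available. Lean on these libraries where they do the work, as an engineer would, in place of code of your own. Each camera call takes 0.05 s, during which the arm holds its last target. There are 200 camera calls.

TASK

Take the plastic fan shroud off the graphics card and set it gently in the parts tray, flat and the same way up as it was on the card. Its brittle hooks catch under the heatsink's fins at the slot-bracket end: tip its other end up just clear of the fins, slide it towards the bracket by feel until the hooks are free, and only then lift it away. Do not force it, do not pick up, tip or shove the card, and leave the other things on the bench where they are.

Things in the scene. Friction and masses are not known exactly. Their poses are not given: they have to be found in the camera images.
- shroud_grip (a point): Centre of the bridge of the grey plastic shroud, the cover nested over the card: 180 (x) by 114 (y) by 46 mm high, 0.17 kg or so, open below, z up. Two empty fan openings (each 72 mm along x, 74 along y) in its top; the solid bridge between them is 22 mm along x, 74 along y, 16 high, its top flush. This point is 38 mm above the lower rim, 8 below the top.
- hook_end (a point): Middle of the outer lower edge of the shroud's +x end wall (3.5 mm thick). Its axes are the shroud's. Two hooks, 4 mm thick and 1 to 5 mm above the lower rim, run inward from this wall to 13 mm from this point: they catch 5 to 9 mm under the fins, with 3.5 mm of air above them. Tipped over 15 degrees about this edge, they pry the fins up.
- free_end (a point): Middle of the outer lower edge of the shroud's other, hookless end wall (-x). Near it two small sprung catches on the heatsink press on the insides of the long walls, about 1.3 N each, so it clings a little until raised some 14 mm. Raised over 15 mm (5 degrees about the hook end) its rim passes over the fins.
- card: The graphics card, loose on the mat, heatsink up, 215 by 120 mm (x from -104 to +111), 0.7 kg or more. Origin: under the middle of its heatsink, on the underside, z up. Board 6 mm thick; the shroud's lower rim rests on it. The shroud as fitted is centred over this origin within 2 mm, axes parallel.
- fins_top (a point): Centre of the top of the card's aluminium heatsink, 21 mm above the card's underside; fins 168 (x) by 104 mm (y), 14.5 to 21 mm above the underside. At the +x end they overhang their base by 14 mm: the shroud's hooks catch there.
- bracket (a point): Middle of the inner face of the steel slot bracket that stands across the card's +x end, 50 mm high, 120 wide. The fitted shroud's hook end stands 16 to 20 mm short of it. Tipped, the shroud leans towards it and its top edge meets the bracket first. Tipped no more than 11 degrees, its hooks are free of the fins where it meets the bracket; steeper, it meets too early.
- tray: The open steel parts tray, 270 (x) by 190 (y) by 20 mm high, 3 mm walls and a 3 mm floor, fixed. Origin at the centre of its underside, z up.
- fan_a: one of the card's two removed fans, lying flat: black disc 70 mm across, 12 mm thick. Bystander. Origin at its underside or on its axis.
- fan_b: the other removed fan, the same. Bystander. Origin at its underside or on its axis.
- pump_bottle: yellow solvent pump bottle, 52 mm square, 102 mm high with its steel dish. Bystander. Origin at its underside or on its axis.
- screwdriver: screwdriver, 140 mm long, lying. Bystander. Origin at its underside or on its axis.
- esd_brush: black anti-static brush, 170 mm long, lying. Bystander. Origin at its underside or on its axis.
- paste_syringe: thermal paste syringe, 135 mm long, lying. Bystander. Origin at its underside or on its axis.
- solder_reel: solder reel, 60 mm across, 36 mm high. Bystander. Origin at its underside or on its axis.
There are look-alikes about, which are no part of the job. Leave any orange or pink look-alike of the part that bears shroud_grip alone.

How it is judged:
By the outcome, as a careful person would: the job done as asked, in the order asked, and still so for the second after the job is handed in, with the robot touching nothing.
It also fails if it takes over 51 s, if anything falls off the work surface, if the arm or the gripper's body presses on something with over 40 N, if the wrist force passes 120 N, or if a joint passes its speed limit or range.

## Working session

There is one attempt and no reset: what is moved stays moved. The work goes in short steps, Python scripts to look and compute and a tool call to move; the robot and the scene stay as the last step left them, time stands still between calls to the robot, and variables do not carry over. Pictures are saved under pics/ and viewed, at most 10 in all, crops included, and the job is handed in when it is done.

Besides the shell and the picture viewer there is one more tool, called after "Call:" by a JSON object that holds its "name" and its "arguments", one argument or row to a line. carry_out: Moves the arm, as the interface text tells. Its arguments: {"type":"object","properties":{"increments":{"type":"array","items":{"type":"array"}},"grip_force":{"type":"number"}},"required":["increments"]}

```bash
mkdir -p pics
cat > h.py <<'E'
from bench import observe, viewer, ticket, nets, env
import numpy as np, cv2
def proj(c,p):
    T=np.linalg.inv(c["T"]); q=T[:3,:3]@np.array(p,float)+T[:3,3]
    return np.array([c["fx"]*q[0]/q[2]+c["cx"], c["fy"]*q[1]/q[2]+c["cy"]])
def ray(c,u,v,z):
    d=c["T"][:3,:3]@np.array([(u-c["cx"])/c["fx"],(v-c["cy"])/c["fy"],1]); o=c["T"][:3,3]
    return o+d*(z-o[2])/d[2]
E
python3 - <<'E'
from h import *
s=observe(); print({k:np.round(v,2) for k,v in s.items()}, env.grasp_offset)
for n in("top","side"):
    c=viewer.read_camera(n); cv2.imwrite(f"pics/{n}0.png",c["color"][:,:,::-1]); print(n,np.round(c["T"],3).tolist(),c["fx"],c["cx"],c["cy"])
    for q in("shroud_grip","hook_end","free_end","card","fins_top","bracket","tray","fan_a","pump_bottle"):
        for r in nets.recognise(q,c)[:3]: print(q,round(r["score"],2),np.round(r["centre"]),np.round(proj(c,r["centre"])))
E
```

```text
{'time': np.float64(0.0), 'joint_pos': array([-81.2 ,  23.6 ,  -0.73,  91.5 ,   0.32,  64.99,  -4.71]), 'qvel': array([-0.04, -0.07,  0.  ,  0.04, -0.05, -0.07,  0.1 ]), 'joint_efforts': array([ 0.000e+00, -5.880e+01,  6.400e-01, -2.911e+01, -5.000e-02,
        2.000e-02,  0.000e+00]), 'ee_pos': array([137.42, 609.18, 221.82]), 'eef_rot': array([-1.7991e+02,  1.0000e-02,  1.6729e+02]), 'force': array([-0.1 , -0.51,  0.82]), 'moment': array([-0.05,  0.04, -0.03]), 'gripper_force': np.float64(0.0), 'width': np.float64(87.79)} 18.700000000000003
top [[-0.012, -0.988, 0.155, 324.476], [-1.0, 0.012, -0.001, -8.126], [-0.001, -0.155, -0.988, 1238.659], [0.0, 0.0, 0.0, 1.0]] 494.5583784055547 319.40069802432606 229.30193125512073
shroud_grip 0.86 [ 302. -216.   48.] [408. 315.]
shroud_grip 0.74 [298. 268.  53.] [203. 320.]
shroud_grip 0.65 [550. 221.  53.] [225. 215.]
hook_end 0.91 [553. 216.  58.] [227. 213.]
hook_end 0.75 [ 301. -224.   49.] [411. 316.]
hook_end 0.66 [304. 267.  48.] [204. 317.]
free_end 0.83 [298. 267.  47.] [204. 320.]
free_end 0.8 [551. 214.  54.] [228. 214.]
free_end 
[... 640 characters left out ...]
shroud_grip 0.85 [554. 260.  53.] [295. 341.]
shroud_grip 0.84 [ 298. -204.   43.] [415. 209.]
shroud_grip 0.63 [300. 288.  49.] [421. 365.]
hook_end 0.84 [298. 282.  45.] [422. 363.]
hook_end 0.7 [554. 258.  53.] [295. 341.]
hook_end 0.57 [ 300. -204.   39.] [414. 210.]
free_end 0.84 [301. 279.  51.] [421. 360.]
free_end 0.73 [ 301. -206.   40.] [414. 209.]
free_end 0.62 [553. 256.  52.] [296. 340.]
card 0.27 [711.  15.   9.] [247. 266.]
fins_top 0.55 [556. 218.  20.] [298. 335.]
bracket 0.62 [554. 221.  19.] [298. 336.]
bracket 0.36 [ 578. -247.    3.] [312. 205.]
tray 0.88 [ 576. -245.   -0.] [313. 206.]
fan_a 0.93 [554.  16.  14.] [310. 269.]
pump_bottle 0.68 [609. 475.  80.] [245. 432.]
```

View pics/top0.png

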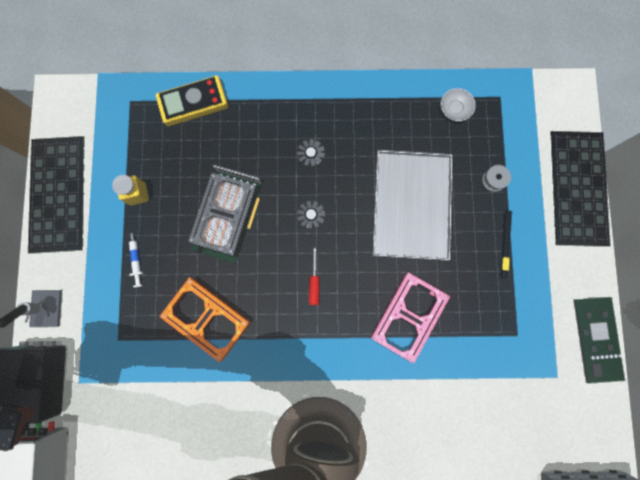

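View pics/side0.png

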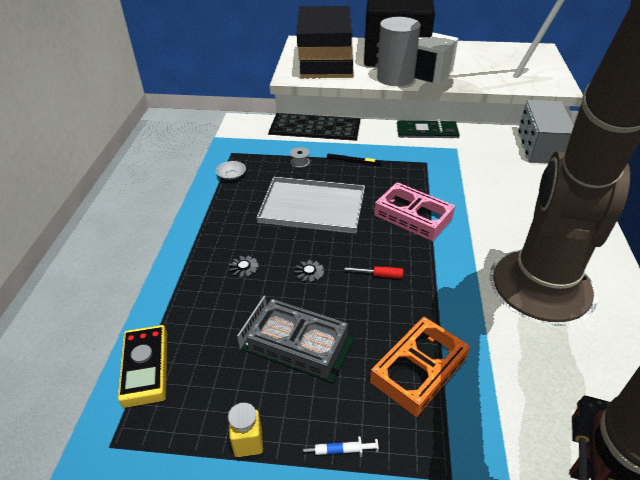

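The grey shroud on the card at top (225,212) / side (297,338), beside the bracket, is the target. Look-alikes are orange at top (204,318) and pink at (410,317). The tray is at top (413,206). Next is a close crop to check this.

Run:
```python
from h import *
a=cv2.imread("pics/top0.png")[155:270,175:275]; b=cv2.imread("pics/side0.png")[285:385,225:365]
a=cv2.resize(a,None,fx=4,fy=4,interpolation=cv2.INTER_CUBIC); b=cv2.resize(b,None,fx=2.8,fy=2.8,interpolation=cv2.INTER_CUBIC)
o=np.zeros((460,800,3),np.uint8); o[:460,:400]=a; o[:280,405:797]=b
o=np.clip(o*1.6,0,255).astype(np.uint8)
cv2.imwrite("pics/crop0.png",o)
```

```text
(no output)
```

View pics/crop0.png

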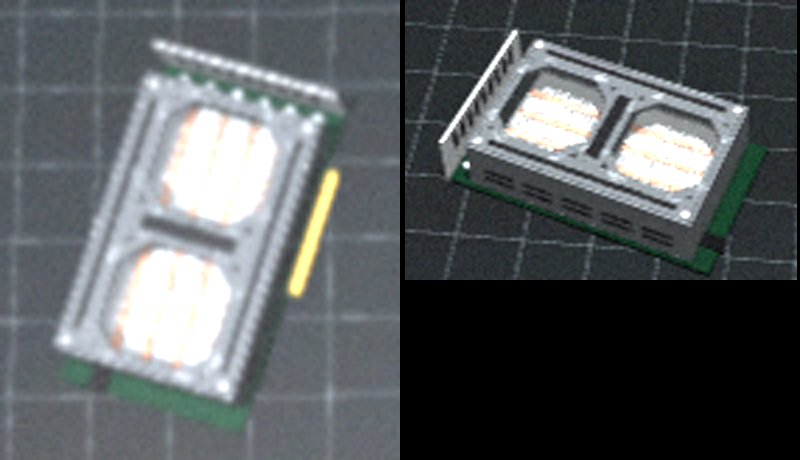

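The crop shows the grey shroud seated on the green board. The bridge is at crop (188,232), top pixel (222,213), and the bracket is at the upper end, so the choice holds. Next I fit the pose to the top corners.

Run:
```python
from h import *
from scipy.optimize import least_squares
ct=viewer.read_camera("top"); cs=viewer.read_camera("side")
A=np.array([(148,75),(325,113),(235,400),(58,348)])/4+[175,155]
B=(np.array([(472,145),(530,42),(745,108),(690,218)])-[405,0])/2.8+[225,285]
# order: (+x,+y),(+x,-y),(-x,-y),(-x,+y)
L=np.array([(90,57),(90,-57),(-90,-57),(-90,57)])
def pts(p):
    c,s=np.cos(p[2]),np.sin(p[2]); return [(p[0]+c*a-s*b,p[1]+s*a+c*b,p[3]) for a,b in L]
def f(p,w=(1,1)): 
    P=pts(p); return np.concatenate([w[0]*(np.array([proj(ct,q) for q in P])-A).ravel(), w[1]*(np.array([proj(cs,q) for q in P])-B).ravel()])
for w in((1,1),(1,0),(0,1)):
    g=(lambda p:f(p,w)) if w==(1,1) else (lambda p:np.append(f(p,w),(p[3]-52)))
    r=least_squares(g,[555,225,-.28,52]); print(w,r.x[:2].round(1),np.degrees(r.x[2]).round(2),r.x[3].round(1),r.cost.round(2),r.fun.round(1))
# tray corners top
c=np.array(ct["color"]); g=cv2.cvtColor(c,cv2.COLOR_RGB2GRAY); m=(g>110).astype(np.uint8); m[:145]=0;m[270:]=0;m[:,:360]=0;m[:,465:]=0
q,_=cv2.findContours(m,0,2); q=max(q,key=cv2.contourArea); R=cv2.minAreaRect(q); P=[ray(ct,u,v,18)[:2] for u,v in cv2.boxPoints(R)]
print(np.round(P), np.mean(P,0))
```

```text
(1, 1) [554.4 226.5] -16.08 48.5 11.3 [-0.1 -0.8 -0.3  1.5  1.  -0.3  0.3  0.3 -2.8  0.8  0.8 -1.4  0.7 -1.4
  0.6  2. ]
(1, 0) [554.2 226.3] -16.24 52.0 1.98 [-0.3 -1.2 -0.4  1.4  0.7 -0.3 -0.1  0.1 -0.  -0.   0.  -0.   0.  -0.
  0.   0.   0. ]
(0, 1) [553.6 228.3] -15.94 51.6 10.2 [-0.  -0.  -0.   0.   0.  -0.  -0.   0.  -2.8  0.7  0.8 -1.7  1.  -1.7
  1.   1.9 -0.4]
[[ 447. -138.]
 [ 722. -159.]
 [ 709. -358.]
 [ 435. -331.]] [ 578.19705823 -246.31070651]
```

Call:
{"name": "carry_out", "arguments": {
  "increments": [
    [[-0.4905,-0.2817,0.06],93.3,0],
    [[-0.4905,-0.2817,0.06],93.3,0],
    [[-0.4905,-0.2817,0.06],93.3,0],
    [[-0.4905,-0.2817,0.06],93.3,0],
    [[-0.4905,-0.2817,0.06],93.3,0],
    [[-0.4905,-0.2817,0.06],93.3,0],
    [[-0.4905,-0.2817,0.06],93.3,0],
    [[-0.4905,-0.2817,0.06],93.3,0],
    [[-0.4905,-0.2817,0.06],93.3,0],
    [[-0.4905,-0.2817,0.06],93.3,0],
    [[-0.4905,-0.2817,0.06],93.3,0],
    [[-0.4905,-0.2817,0.06],93.3,0]
  ],
  "grip_force": 10
}}

```text
time: 2.1
ee_pos: [504.9, 271.9, 170.1]
eef_rot: [180.0, -0.0, 81.0]
force: [-0.1, 0.8, 0.0]
width: 88.0
gripper_force: 0.0
```

Call:
{"name": "carry_out", "arguments": {
  "increments": [
    [[-0.034,0.051,0.04],7.2,0],
    [[-0.034,0.051,0.07],7.2,0],
    [[-0.034,0.051,0.07],7.2,0],
    [[-0.034,0.051,0.07],7.2,0],
    [[-0.034,0.051,0.07],7.2,0],
    [[-0.034,0.051,0.07],7.2,0]
  ]
}}

```text
time: 2.6
ee_pos: [548.6, 233.9, 101.1]
eef_rot: [180.0, -0.1, 74.3]
force: [0.9, 0.4, 0.6]
width: 87.8
gripper_force: 0.0
```

Run:
```python
from h import *
s=observe(); print(s["ee_pos"],s["eef_rot"])
a=viewer.read_camera("top"); b=viewer.read_camera("side")
p=np.array(s["ee_pos"]); print(proj(a,p),proj(b,p))
A=cv2.resize(a["color"][150:270,170:290,::-1],(480,480),interpolation=2); B=cv2.resize(b["color"][260:400,220:360,::-1],(480,480),interpolation=2)[:, :320+160]
o=np.hstack([A,B]); o=cv2.resize(o,(800,400)); cv2.imwrite("pics/near1.png",np.clip(o*1.5,0,255).astype(np.uint8))
```

```text
[548.63392055 233.92442334 101.13838479] [ 1.79989413e+02 -9.49453885e-02  7.42841306e+01]
[215.58231463 211.53210657] [298.51234798 316.70424099]
```

View pics/near1.png

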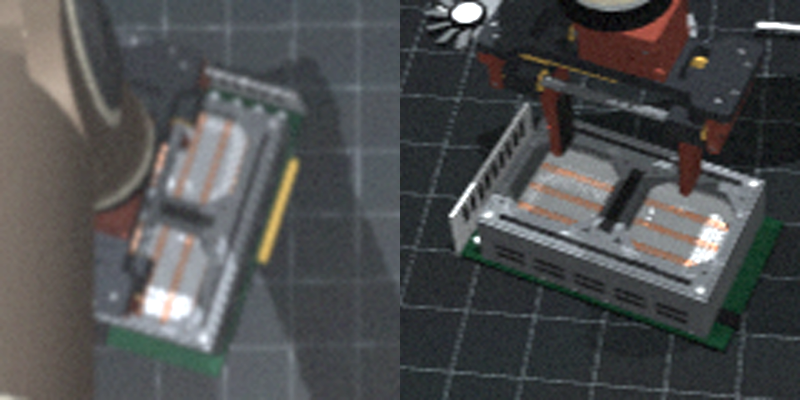

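Both fingers hang over the two openings: at (555,150) and (690,190) in the right crop, with the bridge at (622,200) between them. I'll correct by a few mm and go down.

Call:
{"name": "carry_out", "arguments": {
  "increments": [
    [[-0.004,0.006,0.02],0,0],
    [[-0.004,0.006,0.035],0,0],
    [[-0.004,0.006,0.035],0,0],
    [[-0.004,0.006,0.035],0,0],
    [[-0.004,0.006,0.035],0,0],
    [[-0.004,0.006,0.035],0,0]
  ]
}}

```text
time: 3.2
ee_pos: [554.2, 227.4, 66.3]
eef_rot: [179.9, -0.1, 74.2]
force: [0.9, 1.0, 0.1]
width: 87.9
gripper_force: 0.0
```

Call:
{"name": "carry_out", "arguments": {
  "increments": [
    [[0,0,0.02],0,0],
    [[0,0,0.037],0,0],
    [[0,0,0.037],0,0],
    [[0,0,0.037],0,0.3],
    [[0,0,0.037],0,0.5],
    [[0,0,0.037],0,0.6],
    [[0,0,0.037],0,0.68],
    [[0,0,0.037],0,0.7],
    [[0,0,0.037],0,0.7]
  ],
  "grip_force": 5
}}

```text
time: 3.95
ee_pos: [553.8, 226.7, 28.4]
eef_rot: [180.0, -0.0, 74.1]
force: [-0.6, 0.6, 0.8]
width: 51.2
gripper_force: 0.0
```

Call:
{"name": "carry_out", "arguments": {
  "increments": [
    [[0,0,0],0,0.7],
    [[0,0,0],0,0.72],
    [[0,0,0],0,0.8],
    [[0,0,0],0,1],
    [[0,0,0],0,1],
    [[0,0,0],0,1],
    [[0,0,0],0,1],
    [[0,0,0],0,1]
  ]
}}

```text
time: 4.62
ee_pos: [553.6, 226.5, 27.9]
eef_rot: [-180.0, 0.0, 74.1]
force: [0.6, 0.1, 0.2]
width: 22.3
gripper_force: 5.0
```

Call:
{"name": "carry_out", "arguments": {
  "increments": [
    [[0,0,0],0,1],
    [[0,0,0],0,1],
    [[0,0,-0.001],0,1],
    [[0,0,-0.002],0,1],
    [[0,0,-0.003],0,1],
    [[0,0,-0.004],0,1],
    [[0,0,-0.005],0,1],
    [[0,0,-0.005],0,1],
    [[0,0,-0.005],0,1]
  ],
  "grip_force": 14
}}

```text
time: 5.37
ee_pos: [553.3, 226.4, 32.6]
eef_rot: [-180.0, 0.0, 74.1]
force: [0.2, 0.7, -5.7]
width: 21.8
gripper_force: 14.0
```

Call:
{"name": "carry_out", "arguments": {
  "increments": [
    [[0,0,-0.001],0,1],
    [[0,0,-0.002],0,1],
    [[0,0,-0.003],0,1],
    [[0,0,-0.004],0,1],
    [[0,0,-0.005],0,1],
    [[0,0,-0.005],0,1]
  ]
}}

```text
time: 5.87
ee_pos: [553.3, 226.6, 38.0]
eef_rot: [-180.0, 0.0, 74.2]
force: [0.6, 0.2, -6.7]
width: 21.8
gripper_force: 14.0
```

```bash
cat > look.py <<'E'
from h import *
import sys
s=observe(); print(np.round(s["ee_pos"],1),np.round(s["force"],1),np.round(s["moment"],2),s["width"])
b=viewer.read_camera("side")
x0,y0,w,h=map(int,sys.argv[2:6])
B=cv2.resize(b["color"][y0:y0+h,x0:x0+w,::-1],(800,int(800*h/w)),interpolation=2)
cv2.imwrite(f"pics/{sys.argv[1]}.png",np.clip(B*1.5,0,255).astype(np.uint8))
E
python3 look.py tip1 225 270 150 110
```

```text
[553.3 226.6  38. ] [ 0.6  0.2 -6.7] [ 0.01  0.44 -0.07] 21.83708458512982
```

View pics/tip1.png

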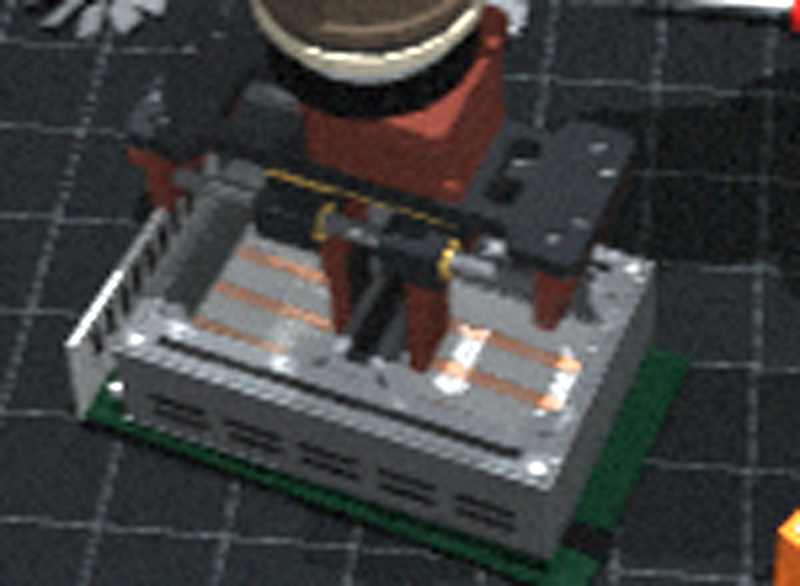

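```bash
cat > trk.py <<'E'
from h import *
# image motion of shroud/card points vs the first side picture, as vertical rise in mm
ref=cv2.cvtColor(cv2.imread("pics/side0.png"),cv2.COLOR_BGR2GRAY).astype(np.float32)
def W(l,c=(554,227),yaw=-16.1):
    a=np.radians(yaw); return np.array([c[0]+np.cos(a)*l[0]-np.sin(a)*l[1],c[1]+np.sin(a)*l[0]+np.cos(a)*l[1],l[2]])
P={"free+y":(-88,55,52),"hook+y":(88,55,52),"mid+y":(0,57,50),"free_low":(-88,57,8),"hook_low":(86,57,8),"board":(-100,58,4),"bracket":(108,58,45),"free-y":(-88,-55,52)}
def run():
    b=viewer.read_camera("side"); g=cv2.cvtColor(b["color"],cv2.COLOR_RGB2GRAY).astype(np.float32)
    for n,l in P.items():
        u,v=np.round(proj(b,W(l))).astype(int); r=7; R=14
        t=ref[v-r:v+r+1,u-r:u+r+1]; s=g[v-R:v+R+1,u-R:u+R+1]
        m=cv2.matchTemplate(s,t,cv2.TM_CCOEFF_NORMED); _,k,_,(i,j)=cv2.minMaxLoc(m)
        def sub(a,b_,c): d=a-2*b_+c; return 0 if d==0 else .5*(a-c)/d
        du=i-7+(sub(m[j,i-1],m[j,i],m[j,i+1]) if 0<i<14 else 0); dv=j-7+(sub(m[j-1,i],m[j,i],m[j+1,i]) if 0<j<14 else 0)
        # motion in shroud x-z plane
        J=np.array([proj(b,W(np.add(l,e)))-proj(b,W(l)) for e in((1,0,0),(0,0,1))]).T
        print(f"{n:9s} k={k:.2f} px=({du:.1f},{dv:.1f}) dx,dz mm=",np.round(np.linalg.solve(J,[du,dv]),1))
run()
E
python3 trk.py
```

```text
free+y    k=0.94 px=(0.7,-3.8) dx,dz mm= [-1.5 13.9]
hook+y    k=0.91 px=(0.1,-1.0) dx,dz mm= [-0.7  3.8]
mid+y     k=0.96 px=(2.0,-2.0) dx,dz mm= [-5.1  9.4]
free_low  k=0.67 px=(1.2,-4.0) dx,dz mm= [-2.7 15.9]
hook_low  k=0.90 px=(-0.2,-0.8) dx,dz mm= [0.1 2.9]
board     k=0.69 px=(0.3,-0.2) dx,dz mm= [-0.6  1. ]
bracket   k=0.95 px=(0.1,-0.8) dx,dz mm= [-0.8  3.1]
free-y    k=0.94 px=(0.1,-4.0) dx,dz mm= [ 0.2 13.4]
```

Call:
{"name": "carry_out", "arguments": {
  "increments": [
    [[0,0,0],0,1],
    [[0,0,0],0,1],
    [[0,0,0],0,1]
  ],
  "grip_force": 6
}}

```text
time: 6.22
ee_pos: [554.3, 226.5, 38.4]
eef_rot: [179.9, -0.0, 74.1]
force: [1.2, 0.3, -2.9]
width: 22.7
gripper_force: 6.0
```

```bash
python3 -c "
from h import *
s=observe(); print(np.round(s['force'],1),np.round(s['moment'],2),s['width'])"; python3 trk.py
```

```text
[ 1.2  0.3 -2.9] [-0.11  0.09  0.01] 22.660734562660902
free+y    k=0.93 px=(0.1,-5.3) dx,dz mm= [-0.3 18.1]
hook+y    k=0.78 px=(0.7,0.3) dx,dz mm= [-1.7 -0.2]
mid+y     k=0.93 px=(1.8,-2.0) dx,dz mm= [-4.5  9. ]
free_low  k=0.63 px=(1.4,-4.0) dx,dz mm= [-3.  16.4]
hook_low  k=0.84 px=(0.1,0.4) dx,dz mm= [-0.1 -1.4]
board     k=0.53 px=(0.3,-0.3) dx,dz mm= [-0.7  1.5]
bracket   k=0.92 px=(0.7,0.7) dx,dz mm= [-1.4 -1.6]
free-y    k=0.92 px=(-0.9,-5.7) dx,dz mm= [ 2.4 18. ]
```

Grip at 6 N lets the shroud tip: free end up 18 mm, hook end down, only 2.9 N. I'll raise it slightly, then slide towards the bracket (tool +y).

Call:
{"name": "carry_out", "arguments": {
  "increments": [
    [[0,0,-0.001],0,1],
    [[0,0,-0.002],0,1],
    [[0,0,-0.002],0,1],
    [[0,0,-0.002],0,1]
  ]
}}

```text
time: 6.6
ee_pos: [553.8, 226.5, 40.0]
eef_rot: [180.0, -0.0, 74.1]
force: [1.2, -0.4, -3.2]
width: 23.0
gripper_force: 6.0
```

```bash
python3 -c "
from h import *
s=observe(); print(np.round(s['force'],1),np.round(s['moment'],2),s['width'])"; python3 trk.py
```

```text
[ 1.2 -0.4 -3.2] [-0.12  0.01 -0.01] 23.04469701610888
free+y    k=0.93 px=(0.2,-6.2) dx,dz mm= [-0.5 21.3]
hook+y    k=0.84 px=(0.8,0.3) dx,dz mm= [-2.   0.1]
mid+y     k=0.91 px=(0.0,-3.0) dx,dz mm= [-0.6 10.4]
free_low  k=0.60 px=(1.7,-3.9) dx,dz mm= [-3.6 16.3]
hook_low  k=0.83 px=(0.2,0.5) dx,dz mm= [-0.3 -1.5]
board     k=0.54 px=(0.5,-0.3) dx,dz mm= [-1.   1.8]
bracket   k=0.92 px=(0.7,0.7) dx,dz mm= [-1.4 -1.5]
free-y    k=0.92 px=(-0.7,-7.0) dx,dz mm= [ 2.  22.5]
```

Call:
{"name": "carry_out", "arguments": {
  "increments": [
    [[0,0.001,0],0,1],
    [[0,0.002,0],0,1],
    [[0,0.003,0],0,1],
    [[0,0.004,0],0,1],
    [[0,0.005,0],0,1],
    [[0,0.006,0],0,1],
    [[0,0.007,0],0,1],
    [[0,0.007,0],0,1]
  ]
}}

```text
time: 7.32
ee_pos: [560.7, 224.5, 39.9]
eef_rot: [180.0, -0.0, 74.1]
force: [1.1, 0.2, -2.8]
width: 22.7
gripper_force: 6.0
```

Call:
{"name": "carry_out", "arguments": {
  "increments": [
    [[0,0.001,0],0,1],
    [[0,0.0015,0],0,1],
    [[0,0.002,0],0,1],
    [[0,0.0025,0],0,1],
    [[0,0.003,0],0,1],
    [[0,0.003,0],0,1]
  ]
}}

```text
time: 7.82
ee_pos: [563.4, 223.8, 40.0]
eef_rot: [180.0, -0.0, 74.1]
force: [-0.3, -0.7, -1.6]
width: 22.4
gripper_force: 6.0
```

```bash
python3 -c "
from h import *
s=observe(); print(s['ee_pos'],np.round(s['force'],1),np.round(s['moment'],2),s['width'])"; python3 trk.py
```

```text
[563.42249407 223.75715997  39.96297918] [-0.3 -0.7 -1.6] [-0.09  0.13 -0.01] 22.404130641656593
free+y    k=0.76 px=(-5.4,-7.0) dx,dz mm= [11.3 17.7]
hook+y    k=0.39 px=(5.0,3.2) dx,dz mm= [-11.1  -5.4]
mid+y     k=0.91 px=(-3.1,-4.0) dx,dz mm= [ 6.1 10.4]
free_low  k=0.61 px=(1.7,-4.2) dx,dz mm= [-3.6 17.4]
hook_low  k=0.53 px=(-5.9,5.9) dx,dz mm= [ 17.6 -30.1]
board     k=0.69 px=(0.4,-0.1) dx,dz mm= [-0.8  0.7]
bracket   k=0.62 px=(0.6,0.6) dx,dz mm= [-1.3 -1.3]
free-y    k=0.87 px=(-4.8,-7.0) dx,dz mm= [11.3 18.2]
```

Call:
{"name": "carry_out", "arguments": {
  "increments": [
    [[0,0.0005,0],0,1],
    [[0,0.001,0],0,1],
    [[0,0.0015,0],0,1],
    [[0,0.0015,0],0,1],
    [[0,0.0015,0],0,1]
  ]
}}

```text
time: 8.28
ee_pos: [564.7, 223.3, 39.9]
eef_rot: [-180.0, -0.0, 74.1]
force: [-0.2, 0.6, -0.6]
width: 23.1
gripper_force: 6.0
```

```bash
python3 look.py slid 225 270 150 110
```

```text
[564.7 223.3  39.9] [-0.2  0.6 -0.6] [-0.1   0.11  0.01] 23.077219316583555
```

View pics/slid.png

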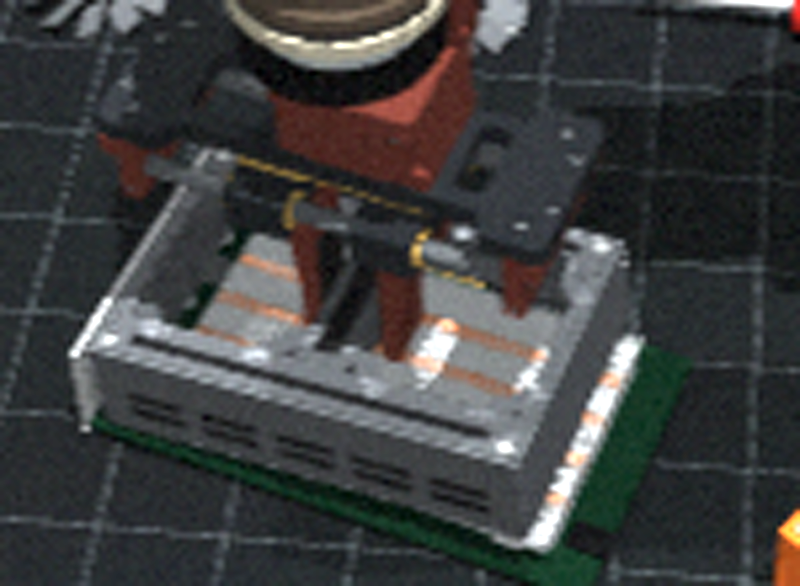

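The shroud has slid about 11 mm. The fins show past its free end at (580,450), and its top hook corner (107,340) is close to the bracket edge. I'll feel for the bracket.

Call:
{"name": "carry_out", "arguments": {
  "increments": [
    [[0,0.0005,0],0,1],
    [[0,0.001,0],0,1],
    [[0,0.001,0],0,1],
    [[0,0.001,0],0,1]
  ]
}}

```text
time: 8.67
ee_pos: [565.7, 223.1, 39.9]
eef_rot: [-180.0, -0.0, 74.1]
force: [1.2, -1.0, -1.5]
width: 23.0
gripper_force: 6.0
```

Call:
{"name": "carry_out", "arguments": {
  "increments": [
    [[0,0.0005,0],0,1],
    [[0,0.001,0],0,1],
    [[0,0.0015,0],0,1],
    [[0,0.0015,0],0,1]
  ]
}}

```text
time: 9.0
ee_pos: [567.2, 222.6, 39.9]
eef_rot: [180.0, -0.0, 74.1]
force: [-0.1, -0.0, -1.1]
width: 23.0
gripper_force: 6.0
```

Run:
```python
from h import *
import time
s=observe(); print(np.round(s['force'],1),np.round(s['moment'],2),s['width'])
import trk
```

```text
[-0.1 -0.  -1.1] [-0.06  0.07  0.03] 22.992976903258914
free+y    k=0.77 px=(2.1,7.0) dx,dz mm= [ -4.3 -21.5]
hook+y    k=0.47 px=(-6.4,-2.1) dx,dz mm= [14.8 -0. ]
mid+y     k=0.92 px=(-6.3,-4.9) dx,dz mm= [13.2  9.9]
free_low  k=0.67 px=(1.6,-4.6) dx,dz mm= [-3.6 18.8]
hook_low  k=0.52 px=(-5.9,6.0) dx,dz mm= [ 17.6 -30.3]
board     k=0.67 px=(0.4,-0.1) dx,dz mm= [-0.9  0.8]
bracket   k=0.58 px=(0.2,2.1) dx,dz mm= [ 0.4 -7.3]
free-y    k=0.78 px=(-7.0,-7.0) dx,dz mm= [16.1 16. ]
```

Call:
{"name": "carry_out", "arguments": {
  "increments": [
    [[0,-0.001,0],0,1],
    [[0,-0.001,-0.001],0,1],
    [[0,-0.001,-0.002],0,1],
    [[0,-0.001,-0.003],0,1],
    [[0,-0.001,-0.004],0,1],
    [[0,-0.001,-0.005],0,1],
    [[0,-0.001,-0.005],0,1]
  ]
}}

```text
time: 9.63
ee_pos: [566.3, 223.0, 45.2]
eef_rot: [180.0, -0.0, 74.1]
force: [-0.4, -0.1, -1.5]
width: 22.7
gripper_force: 6.0
```

Run:
```python
from h import *
s=observe(); print(np.round(s['force'],1),np.round(s['moment'],2),s['width'])
import trk
```

```text
[-0.4 -0.1 -1.5] [-0.07  0.13 -0.02] 22.69462092230373
free+y    k=0.78 px=(2.0,7.0) dx,dz mm= [ -4.1 -21.6]
hook+y    k=0.48 px=(-6.0,-3.3) dx,dz mm= [13.3  4.5]
mid+y     k=0.92 px=(-4.7,-6.1) dx,dz mm= [ 9.3 15.8]
free_low  k=0.68 px=(1.4,-4.5) dx,dz mm= [-3.2 18.3]
hook_low  k=0.48 px=(-5.9,6.0) dx,dz mm= [ 17.6 -30.5]
board     k=0.68 px=(0.4,-0.1) dx,dz mm= [-0.8  0.7]
bracket   k=0.65 px=(0.2,2.3) dx,dz mm= [ 0.7 -8.2]
free-y    k=0.60 px=(-5.7,-7.0) dx,dz mm= [13.2 17.3]
```

Call:
{"name": "carry_out", "arguments": {
  "increments": [
    [[0,0,-0.0015],0,1],
    [[0,0,-0.003],0,1],
    [[0,0,-0.0045],0,1],
    [[0,0,-0.006],0,1],
    [[0,0,-0.0075],0,1],
    [[0,0,-0.009],0,1],
    [[0,0,-0.011],0,1],
    [[0,0,-0.013],0,1],
    [[0,0,-0.015],0,1],
    [[0,0,-0.015],0,1]
  ]
}}

```text
time: 10.52
ee_pos: [566.4, 223.1, 60.4]
eef_rot: [180.0, -0.0, 74.1]
force: [0.3, -0.6, -2.5]
width: 22.9
gripper_force: 6.0
```

Call:
{"name": "carry_out", "arguments": {
  "increments": [
    [[0,0,-0.003],0,1],
    [[0,0,-0.006],0,1],
    [[0,0,-0.01],0,1],
    [[0,0,-0.015],0,1],
    [[0,0,-0.02],0,1],
    [[0,0,-0.028],0,1],
    [[0,0,-0.036],0,1],
    [[0,0,-0.044],0,1],
    [[0,0,-0.052],0,1],
    [[0,0,-0.058],0,1],
    [[0,0,-0.06],0,1],
    [[0,0,-0.06],0,1]
  ]
}}

```text
time: 11.52
ee_pos: [566.5, 223.2, 120.7]
eef_rot: [180.0, -0.1, 74.2]
force: [-0.1, 0.5, -1.9]
width: 23.0
gripper_force: 6.0
```

Call:
{"name": "carry_out", "arguments": {
  "increments": [
    [[0,0,0],0,1],
    [[0,0,0],0,1],
    [[0,0,0],0,1]
  ],
  "grip_force": 20
}}

```text
time: 11.77
ee_pos: [565.8, 222.9, 119.4]
eef_rot: [-180.0, 0.0, 74.2]
force: [-0.3, -0.8, -1.7]
width: 22.6
gripper_force: 20.0
```

```bash
python3 look.py up 180 190 240 180
```

```text
[565.8 222.9 119.4] [-0.3 -0.8 -1.7] [-0.07  0.13 -0.02] 22.57757509340366
```

View pics/up.png

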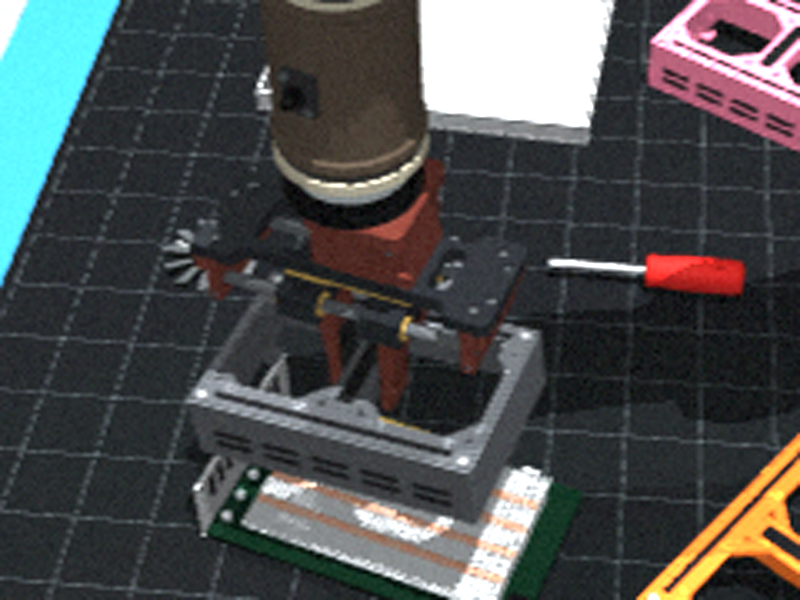

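The shroud hangs clear of the card, slightly tipped, at crop (365,400). The card stays on the mat with the bracket standing. I'll carry it to the tray.

Call:
{"name": "carry_out", "arguments": {
  "increments": [
    [[-0.0045,0.0014,-0.002],0,1],
    [[-0.0134,0.0041,-0.005],0,1],
    [[-0.0269,0.0083,-0.01],-1,1],
    [[-0.0448,0.0138,-0.015],-1.5,1],
    [[-0.0672,0.0207,-0.02],-2,1],
    [[-0.0941,0.029,-0.02],-2.5,1],
    [[-0.121,0.0373,-0.02],-3,1],
    [[-0.1479,0.0456,-0.02],-4,1],
    [[-0.1748,0.0539,-0.02],-5,1],
    [[-0.2017,0.0622,-0.02],-6,1],
    [[-0.2286,0.0705,-0.02],-7,1],
    [[-0.2555,0.0788,-0.02],-7.5,1]
  ]
}}

```text
time: 12.82
ee_pos: [571.7, -46.8, 140.3]
eef_rot: [180.0, 0.0, 81.7]
force: [0.0, 0.1, -1.0]
width: 22.5
gripper_force: 20.0
```

Call:
{"name": "carry_out", "arguments": {
  "increments": [
    [[-0.027,0.0046,0],-1,1],
    [[-0.054,0.0092,0],-2,1],
    [[-0.081,0.0139,0],-3,1],
    [[-0.106,0.018,0],-4,1],
    [[-0.13,0.022,0],-4.5,1],
    [[-0.15,0.026,0],-5,1],
    [[-0.166,0.0285,0],-5.5,1],
    [[-0.178,0.0305,0],-5.5,1],
    [[-0.186,0.032,0],-5.5,1],
    [[-0.19,0.0325,0],-5.5,1],
    [[-0.192,0.033,0],-5.5,1],
    [[-0.192,0.033,0],-5.5,1]
  ]
}}

```text
time: 13.82
ee_pos: [577.0, -238.7, 139.8]
eef_rot: [-180.0, -0.0, 87.2]
force: [0.8, -0.0, -0.9]
width: 22.4
gripper_force: 20.0
```

Run:
```python
from h import *
s=observe(); print(s['ee_pos'],s['eef_rot'],s['width'])
a=viewer.read_camera("top"); b=viewer.read_camera("side")
for n,c in(("top",a),("side",b)):
  for r in nets.recognise("shroud_grip",c)[:4]: print(n,round(r["score"],2),np.round(r["centre"]))
A=cv2.resize(a["color"][120:280,340:480,::-1],(350,400),interpolation=2); B=cv2.resize(b["color"][100:270,220:400,::-1],(424,400),interpolation=2)
cv2.imwrite("pics/tray.png",np.hstack([A,B]))
```

```text
[ 576.96932134 -238.7296757   139.83833002] [-1.79995908e+02 -1.92738842e-02  8.71659660e+01] 22.386564139429712
top 0.7 [ 614. -191.  159.]
top 0.65 [298. 268.  48.]
side 0.94 [302. 286.  51.]
side 0.83 [ 574. -189.  154.]
side 0.76 [ 297. -203.   42.]
```

View pics/tray.png

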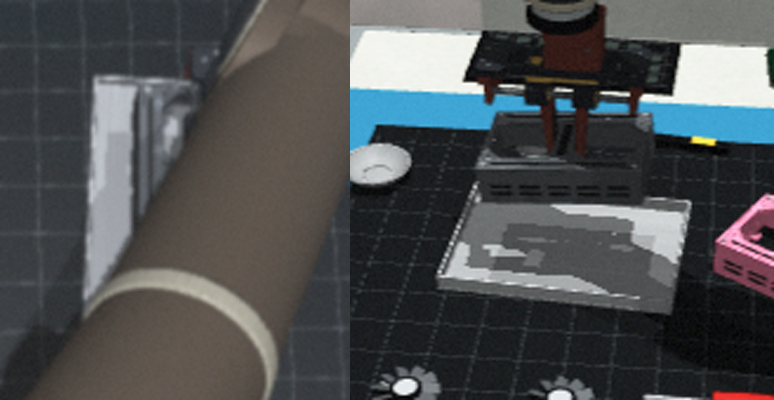

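The shroud hangs level over the tray, at crop (565,155) above the tray (570,255). I'll lower it.

Call:
{"name": "carry_out", "arguments": {
  "increments": [
    [[-0.001,0,0.003],0,1],
    [[-0.002,0,0.009],0,1],
    [[-0.004,0,0.017],0,1],
    [[-0.006,0,0.027],0,1],
    [[-0.006,0,0.038],0,1],
    [[-0.006,0,0.049],0,1],
    [[-0.006,0,0.06],0,1],
    [[-0.006,0,0.07],0,1],
    [[-0.006,0,0.078],0,1],
    [[-0.006,0,0.083],0,1],
    [[-0.006,0,0.085],0,1],
    [[-0.006,0,0.085],0,1]
  ]
}}

```text
time: 15.02
ee_pos: [576.4, -245.1, 54.4]
eef_rot: [-180.0, -0.0, 87.1]
force: [0.3, -0.4, -2.0]
width: 22.7
gripper_force: 20.0
```

Call:
{"name": "carry_out", "arguments": {
  "increments": [
    [[0,0,0.002],0,1],
    [[0,0,0.004],0,1],
    [[0,0,0.006],0,1],
    [[0,0,0.008],0,1],
    [[0,0,0.01],0,1],
    [[0,0,0.012],0,1],
    [[0,0,0.014],0,1],
    [[0,0,0.016],0,1],
    [[0,0,0.017],0,1],
    [[0,0,0.018],0,1],
    [[0,0,0.018],0,1]
  ],
  "grip_force": 12
}}

```text
time: 15.93
ee_pos: [576.5, -245.1, 36.7]
eef_rot: [-180.0, -0.0, 87.1]
force: [-0.8, -0.6, -1.7]
width: 22.6
gripper_force: 12.0
```

Call:
{"name": "carry_out", "arguments": {
  "increments": [
    [[0,0,0.001],0,1],
    [[0,0,0.002],0,1],
    [[0,0,0.003],0,1],
    [[0,0,0.004],0,1],
    [[0,0,0.005],0,1],
    [[0,0,0.005],0,1]
  ],
  "grip_force": 6
}}

```text
time: 16.43
ee_pos: [576.5, -245.0, 31.7]
eef_rot: [-180.0, -0.0, 87.2]
force: [-0.0, -0.0, -1.4]
width: 22.4
gripper_force: 6.0
```

Call:
{"name": "carry_out", "arguments": {
  "increments": [
    [[0,0,0.001],0,1],
    [[0,0,0.0015],0,1],
    [[0,0,0.002],0,1],
    [[0,0,0.0025],0,1],
    [[0,0,0.003],0,1],
    [[0,0,0.003],0,1]
  ]
}}

```text
time: 16.93
ee_pos: [576.6, -245.0, 28.8]
eef_rot: [-180.0, -0.0, 87.2]
force: [-0.2, 0.0, -1.0]
width: 22.2
gripper_force: 6.0
```

Call:
{"name": "carry_out", "arguments": {
  "increments": [
    [[0,0,0.0005],0,1],
    [[0,0,0.001],0,1],
    [[0,0,0.0015],0,1],
    [[0,0,0.002],0,1],
    [[0,0,0.002],0,1],
    [[0,0,0.002],0,1]
  ]
}}

```text
time: 17.43
ee_pos: [576.6, -245.1, 26.9]
eef_rot: [180.0, -0.0, 87.1]
force: [-0.4, -0.2, -0.3]
width: 22.3
gripper_force: 6.0
```

Call:
{"name": "carry_out", "arguments": {
  "increments": [
    [[0,0,0.0005],0,1],
    [[0,0,0.001],0,1],
    [[0,0,0.0015],0,1],
    [[0,0,0.002],0,1],
    [[0,0,0.002],0,1]
  ]
}}

```text
time: 17.85
ee_pos: [576.6, -245.4, 25.8]
eef_rot: [180.0, 0.0, 87.1]
force: [-2.2, 0.1, 6.7]
width: 21.6
gripper_force: 6.0
```

Contact. I'll ease off slightly and open the fingers.

Call:
{"name": "carry_out", "arguments": {
  "increments": [
    [[0,0,-0.0007],0,1],
    [[0,0,-0.0007],0,1],
    [[0,0,-0.0007],0,0.72],
    [[0,0,-0.0007],0,0.65],
    [[0,0,-0.0007],0,0.5],
    [[0,0,-0.0007],0,0.5],
    [[0,0,-0.0007],0,0.5],
    [[0,0,-0.0007],0,0.5]
  ]
}}

```text
time: 18.52
ee_pos: [576.6, -245.1, 25.5]
eef_rot: [-180.0, -0.0, 87.2]
force: [0.5, -0.4, -0.2]
width: 44.0
gripper_force: 0.0
```

Call:
{"name": "carry_out", "arguments": {
  "increments": [
    [[0,0,-0.003],0,0.5],
    [[0,0,-0.009],0,0.5],
    [[0,0,-0.018],0,0.5],
    [[0,0,-0.03],0,0.5],
    [[0,0,-0.05],0,0.5],
    [[0,0,-0.07],0,0.5],
    [[0,0,-0.1],0,0.5],
    [[0,0,-0.13],0,0.5],
    [[0,0,-0.15],0,0.5],
    [[0,0,-0.16],0,0.5],
    [[0,0,-0.16],0,0.5]
  ]
}}

```text
time: 19.43
ee_pos: [577.9, -245.8, 189.0]
eef_rot: [179.7, 0.1, 87.1]
force: [0.5, -0.2, 0.1]
width: 43.6
gripper_force: 0.0
```

```bash
python3 look.py end 200 130 240 180
```

```text
[ 577.9 -245.8  189. ] [ 0.5 -0.2  0.1] [-0.07  0.06 -0.02] 43.55095094548353
```

View pics/end.png

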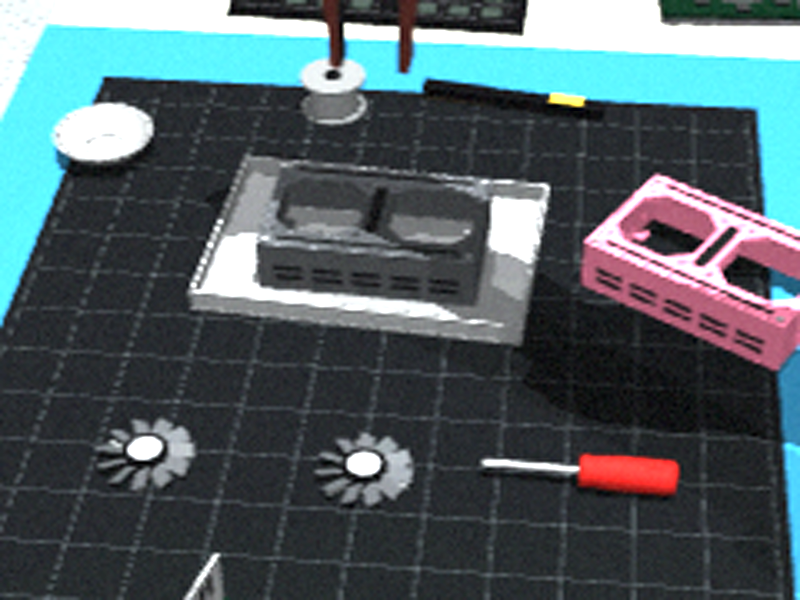

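The shroud sits flat and upright in the tray at crop (375,235), the gripper is clear, and the bystanders in view are where they were.

```bash
python3 -c "
from bench import ticket; print(ticket.close_job())"
```

```text
the job is handed in; nothing more can be done
None
```

The grey shroud was unhooked (tipped about 7°, slid about 14 mm towards the bracket, then lifted), set flat and right way up in the tray, and the job was handed in at about 19.5 s; the judging result was not shown.

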